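# Nest the washed mixing beakers and lean the paddle to drain

## Robot

A 6-joint arm with a two-finger parallel gripper is mounted at the origin on the work surface. World frame = base frame: x ahead of the robot, y to its left, z up, the work surface at z = 0. Lengths are in mm, angles in rad, forces in N, time in s.
With the tool pointing down it reaches from about 300 to 775 mm from the base axis. Payload 14.6 kg.
Tool frame: the origin (TCP) lies at the very end of the fingers, on their centre line; the grasp point (between the pads) lies 19 mm behind it (grip_point_offset is the distance from the TCP to the grasp point, in mm); z points along the fingers, y is the line along which they close (so a half turn about z gives the same grasp; the last joint's range is limited). The gripper opens to 94 mm and grips with 3 to 60 N. Pads are 16 mm wide; open, the fingers measure 119 mm over their backs; the gripper's body (75 mm by 177 mm) begins 78 mm behind the grasp point.
Start: joints at [1.044, 0.3, 1.521, -0, 1.321, -0.067], TCP at [244.069, 492.869, 168.346] pointing down, gripper open.
Joint ranges: [-3.03, 3.03], [-0.79, 2.21], [0.23, 2.52], [-1.04, 4.18], [0, 3.07], [-2.55, 2.55]. Speed limits (rad/s): [2.22, 2.22, 2.57, 3.14, 3.14, 3.14].

## Interface

Orientations are given as [roll, pitch, yaw] about the fixed x, y, z axes, in that order (R = Rz(yaw) Ry(pitch) Rx(roll)).
In Python, from cell import read_state, camera, camera_info, sign_off, grip_point_offset gives the robot as it stands.
- The arm moves only by the shell command python3 -m handwheel 'ROWS' [FORCE]. ROWS is text: rows parted by semicolons, each of 5 numbers parted by spaces: the shift along the world's x, y, z in units of 40 mm (1.0 is 40 mm), then the turn about the world's z in units of 5 degrees (1.0 is 5 degrees), then the closure, from 0 (fully open) to 1 (shut). In form: dx dy dz yaw gripper; .... A call has 1 to 12 rows; each row shifts and turns the commanded pose from where the row before left it; what a row does not reach is not made up. A row lasts 1/12 s, in which the tool goes at most 41.7 mm and 7.16 degrees, less where a joint would pass 70% of its speed; a pose out of reach is approached as far as the arm can. A call is refused whole if a number of a shift passes 1 or a number of a turn 1, either way. A call with a gripper value outside its range is refused whole. The fingers move at their own pace and stop on an object; FORCE is the grip in N (left out, the last holds). Time passes only in rows, so rows that do not move let the fingers close. It gives the time, the measured TCP pose, the force, the opening and the grip force at its end, in the units of the state.
- read_state(): the state, without advancing time (a new reading comes with each control period).
- camera(name): name is "scene" or "side" or "wrist"; returns (picture, depth): 384x512x3 uint8, red, green, blue; 384x512 float32, mm along the optical axis (not along the pixel's ray), 0 where there is no reading.
- camera_info(name): a dict with "intrinsics" (3x3 intrinsics, pixels), "k1" (the pictures are not rectified: a ray, as slopes to the right and down, at radius r is drawn at 1 + k1 r^2 times it, then the intrinsics apply), "world_from_camera" (4x4, takes a point from camera to world coordinates). Camera axes: x right, y down, z forward; pixel columns grow to the right and rows downward; lengths in mm; the calibration is good to about 2 mm. A picture is of the moment at which its call begins: read the wrist's pose just before it. camera_info takes no time and is no camera call; for the wrist camera it gives the pose at the moment of the call.
- sign_off(): hands the job in; it is judged then, once.
The state is a dict: "clock": time; "joints": joint angles; "qd": joint speeds; "effort": joint torques, N m; "eef_pos": TCP position; "eef_rot": TCP orientation; "wrist_force": force on the tool from outside, world axes, zero at the start; "moment": the same for the moment, N m; "finger_gap": finger opening in mm; "finger_force": force on a finger pad.
Only numpy, scipy, OpenCV 4.12 (cv2) and the standard library are available. Lean on these libraries where they do the work, as an engineer would, in place of code of your own. Each camera call takes 0.05 s, during which the arm holds its last target. There are 200 camera calls.

## Task

Nest the three washed steel beakers mouth down in the middle of the round rubber pad: the smallest first, then the medium one over it, then the largest over both, each standing flat on the pad. Then lean the wooden stirring paddle in the grey drip rack to drain: blade down, its end up against the low front strip (no more than about a centimetre off) midway along it, handle resting on the top edge of the back wall. Set everything down gently rather than dropping it, let go, and leave the tin, the can and the jar where they are.

Things in the scene. Friction and masses are not known exactly. Their poses are not given: they have to be found in the camera images.
- small_beaker: Smallest of three plain steel mixing beakers, a straight cylinder 36 mm across outside and 60 mm tall, wall 2.5 mm (inside 31 mm across, 56 mm deep), closed end 4 mm thick. It stands mouth down. Origin: centre of its open mouth (the underside); z up towards the closed end
- medium_beaker: Middle of three plain steel mixing beakers, a straight cylinder 53 mm across outside and 82 mm tall, wall 2.5 mm (inside 48 mm across, 78 mm deep), closed end 4 mm thick. It stands mouth down. Origin: centre of its open mouth (the underside); z up towards the closed end
- large_beaker: Largest of three plain steel mixing beakers, a straight cylinder 70 mm across outside and 104 mm tall, wall 2.5 mm (inside 65 mm across, 100 mm deep), closed end 4 mm thick. It stands mouth down. Origin: centre of its open mouth (the underside); z up towards the closed end
- pad: Round black rubber pad fixed on the bench, 110 mm across, 6 mm thick. Origin: centre of its underside
- paddle: Flat wooden paddle lying on the bench, 270 mm long, 10 thick, 60 g: blade (x -135 to -35) 42 mm wide, its last 60 mm painted grey; handle (x -35 to 135) 26 mm wide, dark hole mark near its end; balances at x -16. At the start the blade points roughly to the robot. Origin: mid-length, on the underside; x along it to the handle end, y across, z out of the upper face
- paddle_foot (a point): Middle of the blade's end edge on the paddle's underside, at x = -135 mm, z = 0 of the paddle; axes as the paddle's. With the paddle leaning, this is the foot that stands on the rack's floor
- rack: Fixed grey drip rack, 186 (x) by 120 mm (y), open at both sides. Floor top at z 4 mm. Front strip on the robot's side: inner face x -85, top z 19. Back wall: x 75 to 81, top edge z 134. Paddle end at the strip and underside on the wall's edge, it lies along x about 40 degrees from level, overhanging the wall 70 mm. Origin: centre of underside; x from strip to wall (away from robot), z up
- paint_tin: Bystander: round paint tin, 100 mm across, 125 mm tall. Origin: centre of its underside
- solvent_can: Bystander: blue oblong solvent can, 65 by 110 by 150 mm, red cap on top (168 mm in all). Origin: centre of its underside
- amber_jar: Bystander: small amber jar with white cap, 52 mm across, 70 mm tall. Origin: centre of its underside
There are look-alikes about, which are no part of the job. Leave any turquoise look-alike of the medium_beaker alone.

How it is judged:
By the outcome, as a careful person would: the job done as asked, in the order asked, and still so for the second after the job is handed in, with the robot touching nothing.
It also fails if it takes over 106 s, if anything falls off the work surface, if the arm or the gripper's body presses on something with over 40 N, if the wrist force passes 120 N, or if a joint passes its speed limit or range.

## Working session

There is one attempt and no reset: what is moved stays moved. The work goes in short steps, Python scripts to look and compute and a shell command to move; the robot and the scene stay as the last step left them, time stands still between calls to the robot, and variables do not carry over. Pictures are saved under pics/ and viewed, at most 14 in all, crops included, and the job is handed in when it is done.

```bash
mkdir -p pics; cat > h.py <<'E'
import numpy as np, cv2
from cell import *
def ray(info,u,v):
    K=np.array(info["intrinsics"]);T=np.array(info["world_from_camera"])
    d=np.array([(u-K[0,2])/K[0,0],(v-K[1,2])/K[1,1]]);s=d.copy()
    for _ in range(20): s=d/(1+info["k1"]*(s@s))
    return T[:3,3],T[:3,:3]@np.array([s[0],s[1],1.])
def onplane(info,u,v,z):
    o,d=ray(info,u,v);return o+d*(z-o[2])/d[2]
def cloud(info,dep):
    K=np.array(info["intrinsics"],float);T=np.array(info["world_from_camera"])
    vv,uu=np.mgrid[:dep.shape[0],:dep.shape[1]]
    d=np.stack([(uu-K[0,2])/K[0,0],(vv-K[1,2])/K[1,1]],-1);s=d.copy()
    for _ in range(20): s=d/(1+info["k1"]*(s**2).sum(-1,keepdims=True))
    P=np.concatenate([s,np.ones_like(s[...,:1])],-1)*dep[...,None]
    W=P@T[:3,:3].T+T[:3,3];W[dep<=0]=np.nan;return W
def snap(name,fn):
    i=camera_info(name);p,d=camera(name);cv2.imwrite("pics/"+fn+".png",p[...,::-1]);np.savez("/tmp/"+fn,p=p,d=d,W=cloud(i,d));return i,p,d
E
python3 - <<'E'
from h import *
for n in("scene","side"):
    i,p,d=snap(n,n+"0");print(n,np.round(i["world_from_camera"],2).tolist(),i["k1"],(d>0).mean())
s=read_state();print(s)
a=cv2.imread("pics/scene0.png")
E
```

```text
scene [[-0.6, 0.6, -0.52, 1199.23], [0.8, 0.46, -0.39, 426.03], [0.0, -0.65, -0.76, 900.44], [0.0, 0.0, 0.0, 1.0]] 0.022328724040487163 0.9959259033203125
side [[1.0, -0.0, 0.03, 582.23], [-0.03, -0.65, 0.76, -613.96], [0.02, -0.76, -0.65, 539.75], [0.0, 0.0, 0.0, 1.0]] -0.08838667003664456 0.9959716796875
{'clock': 0.1, 'joints': array([ 1.04439703e+00,  3.00412434e-01,  1.52149612e+00,  2.94565078e-05,
        1.32067760e+00, -6.66256342e-02]), 'qd': array([-0.00154895, -0.00117907, -0.00077354, -0.00099053,  0.00099577,
       -0.00163125]), 'effort': array([ 1.55575359e-03, -5.32641399e+01, -3.53286195e+01,  7.09296344e-02,
        2.35026958e-02, -3.26319264e-05]), 'eef_pos': array([243.93805934, 492.65809105, 167.85446473]), 'eef_rot': array([-3.14060326e+00, -9.46127113e-05,  2.68181164e+00]), 'wrist_force': array([ 0.27826736, -0.38996406, -0.11267293]), 'moment': array([0.04263284, 0.03852517, 0.03090727]), 'finger_force': 0.0, 'finger_gap': 94.06709222212633}
```

View pics/scene0.png

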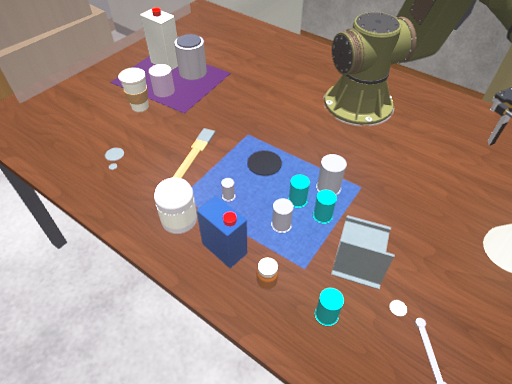

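View pics/side0.png

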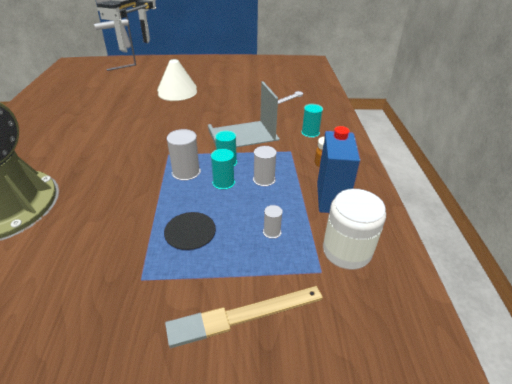

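The scene view shows the pad at (265,162), small beaker (228,190), medium (283,215), large (332,175), rack (363,250) and paddle blade (207,138). The side view shows the whole paddle from (168,330) to (320,295), and turquoise look-alikes at (226,150), (223,168) and (312,120).

```bash
cat > m.py <<'E'
from h import *
for cam,seeds in (("scene",dict(small=(228,183),med=(283,207),large=(332,163),tq1=(300,182),tq2=(326,198),tin=(174,190),jar=(268,266),can=(215,212))),("side",dict(small=(273,212),med=(265,154),large=(183,140),tq1=(223,157),tq2=(226,139),tin=(357,205),can=(340,148),jar=(320,145)))):
    D=np.load(f"/tmp/{cam}0.npz");W=D["W"];p=D["p"]
    for k,(u,v) in seeds.items():
        z=np.nanmedian(W[v-1:v+2,u-1:u+2,2])
        r=45
        ys=slice(max(v-r,0),v+r);xs=slice(max(u-r,0),u+r)
        m=(abs(W[ys,xs,2]-z)<5).astype(np.uint8)
        n,l=cv2.connectedComponents(m);c=l[v-ys.start,u-xs.start]
        P=W[ys,xs][l==c];(cx,cy),R=cv2.minEnclosingCircle(P[:,:2].astype(np.float32))
        print(cam,k,np.round([z,cx,cy,R,np.median(P[:,0]),np.median(P[:,1]),len(P)],1))
    # pad: dark pixels near z~6
    g=p.max(-1);m=(g<45)&(abs(W[...,2]-5)<12)
    n,l,s,_=cv2.connectedComponentsWithStats(m.astype(np.uint8))
    j=1+s[1:,4].argmax();P=W[l==j];print(cam,"pad",np.round(np.median(P,0),1),np.round(cv2.minEnclosingCircle(P[:,:2].astype(np.float32)),1) if 0 else cv2.minEnclosingCircle(P[:,:2].astype(np.float32)),s[j])
    # paddle
    h=cv2.cvtColor(p,cv2.COLOR_RGB2HSV)
    m=(h[...,0]>15)&(h[...,0]<28)&(h[...,1]>70)&(h[...,2]>150)&(abs(W[...,2]-10)<15)
    n,l,s,_=cv2.connectedComponentsWithStats(m.astype(np.uint8));j=1+s[1:,4].argmax();P=W[l==j]
    print(cam,"wood",s[j],cv2.minAreaRect(P[:,:2].astype(np.float32)),np.median(P[:,2]))
    m2=(W[...,2]>5)&(W[...,2]<25)&(h[...,2]>90)&cv2.dilate((l==j).astype(np.uint8),np.ones((45,45))).astype(bool)
    n,l,s,_=cv2.connectedComponentsWithStats(m2.astype(np.uint8));j=1+s[1:,4].argmax();P=W[l==j]
    r=cv2.minAreaRect(P[:,:2].astype(np.float32));print(cam,"paddle",r,np.round(cv2.boxPoints(r)).tolist(),s[j])
    # rack wall: points z>60..140 near rack
    u,v={"scene":(368,262),"side":(268,105)}[cam];r=40
    Q=W[v-r:v+r,u-r:u+r].reshape(-1,3);
    c=W[v,u];print("rackseed",c)
    Q=Q[(np.linalg.norm(Q[:,:2]-c[:2],axis=1)<110)]
    for lo,hi in((30,128),(128,140)):
        q=Q[(Q[:,2]>lo)&(Q[:,2]<hi)]
        if len(q)>5:
            rr=cv2.minAreaRect(q[:,:2].astype(np.float32));print(cam,"rack",lo,rr,np.round(cv2.boxPoints(rr)).tolist(),q[:,2].max())
    D=None
E
python3 m.py
```

```text
scene small [ 59.8 637.3 -94.1  18.7 638.3 -94.1 102. ]
scene med [ 81.3 628.   87.1  27.7 629.5  89.4 268. ]
scene large [103.6 427.7 122.7  37.  430.3 122.5 364. ]
scene tq1 [ 82.1 527.   74.9  27.5 528.3  76.2 224. ]
scene tq2 [ 81.2 531.7 163.7  27.6 533.2 164.1 250. ]
scene tin [ 125.1  786.8 -150.4   46.1  788.  -147.8  736. ]
scene jar [ 68.1 791.4 158.8  24.4 793.  159.  292. ]
scene can [149.4 783.7  13.8  62.7 789.7   9.1 865. ]Traceback (most recent call last):
  File "m.py", line 15, in <module>
    j=1+s[1:,4].argmax();P=W[l==j];print(cam,"pad",np.round(np.median(P,0),1),np.round(cv2.minEnclosingCircle(P[:,:2].astype(np.float32)),1) if 0 else cv2.minEnclosingCircle(P[:,:2].astype(np.float32)),s[j])
        ~~~~~~~~~~~~~~^^
ValueError: attempt to get argmax of an empty sequence
```

```bash
python3 -c "
import numpy as np
D=np.load('/tmp/scene0.npz');print(D['p'][162,265],D['W'][162,265],D['p'][134,209],D['W'][134,209],D['W'][150,230])"
sed -i 's/g<45)/g<60)\&(W[...,0]>300)\&(W[...,0]<700)/' m.py; sed -i 's/^    n,l,s,_=cv2.connectedComponentsWithStats(m.astype(np.uint8))$/    m[:100]=0;n,l,s,_=cv2.connectedComponentsWithStats(m.astype(np.uint8))/' m.py; python3 m.py
```

```text
[73 74 85] [460.14095001 -88.34459738   2.5590885 ] [204 220 229] [ 473.20195852 -311.27287673   10.28031224] [ 4.82754476e+02 -2.13145189e+02  2.43286308e-01]
scene small [ 59.8 637.3 -94.1  18.7 638.3 -94.1 102. ]
scene med [ 81.3 628.   87.1  27.7 629.5  89.4 268. ]
scene large [103.6 427.7 122.7  37.  430.3 122.5 364. ]
scene tq1 [ 82.1 527.   74.9  27.5 528.3  76.2 224. ]
scene tq2 [ 81.2 531.7 163.7  27.6 533.2 164.1 250. ]
scene tin [ 125.1  786.8 -150.4   46.1  788.  -147.8  736. ]
scene jar [ 68.1 791.4 158.8  24.4 793.  159.  292. ]
scene can [149.4 783.7  13.8  62.7 789.7   9.1 865. ]Traceback (most recent call last):
  File "m.py", line 15, in <module>
    j=1+s[1:,4].argmax();P=W[l==j];print(cam,"pad",np.round(np.median(P,0),1),np.round(cv2.minEnclosingCircle(P[:,:2].astype(np.float32)),1) if 0 else cv2.minEnclosingCircle(P[:,:2].astype(np.float32)),s[j])
        ~~~~~~~~~~~~~~^^
ValueError: attempt to get argmax of an empty sequence
```

```bash
sed -i 's/g<60)/(g<100)\&(p.max(-1)-p.min(-1)<22))/' m.py; python3 m.py | grep -v -E "scene (small|med|large|t|jar|can)"
```

```text
scene pad [466.8 -86.6   5.3] ((465.4878845214844, -89.19464874267578), 53.473121643066406) [248 151  33  24 626]
scene wood [177 139  31  39 224] ((592.861328125, -287.87445068359375), (174.52334594726562, 41.162071228027344), 16.00864028930664) 8.817198784319999
scene paddle ((566.8212890625, -293.770263671875), (243.5320281982422, 44.88481140136719), 17.71723747253418) [[444.0, -309.0], [458.0, -352.0], [690.0, -278.0], [676.0, -235.0]] [172 128  43  50 540]
rackseed [647.46582733 344.97642307  82.67930757]
scene rack 30 ((699.1785278320312, 343.7337951660156), (107.61373138427734, 121.04048919677734), 14.486096382141113) [[632.0, 389.0], [662.0, 272.0], [766.0, 299.0], [736.0, 416.0]] 127.98125888904951
scene rack 128 ((649.5101318359375, 331.0965576171875), (10.628311157226562, 121.35028076171875), 18.450807571411133) [[625.0, 387.0], [664.0, 272.0], [674.0, 275.0], [635.0, 390.0]] 135.47377448607767
side small [ 60.1 636.3 -94.2  19.8 635.6 -96.5 197. ]
side med [ 81.8 626.3  88.3  27.7 626.8  84.7 256. ]
side large [104.8 427.3 122.9  36.4 428.7 118.8 400. ]
side tq1 [ 82.  52
[... 485 characters left out ...]
90625), 16.200456619262695) 10.328217873438689
side paddle ((592.3986206054688, -289.369140625), (250.8895263671875, 44.62187576293945), 15.644637107849121) [[466.0, -302.0], [478.0, -345.0], [719.0, -277.0], [707.0, -234.0]] [ 180  286  143   58 2596]
rackseed [646.4084713  321.97215695  89.94344353]
side rack 30 ((695.1173706054688, 344.9519348144531), (108.20600128173828, 124.96534729003906), 17.287078857421875) [[625.0, 389.0], [662.0, 269.0], [765.0, 301.0], [728.0, 421.0]] 127.58478808529964
side rack 128 ((647.291259765625, 330.0327453613281), (8.180682182312012, 123.45337677001953), 18.55379867553711) [[624.0, 387.0], [663.0, 270.0], [671.0, 273.0], [632.0, 390.0]] 134.92211399587967
```

```bash
python3 -m handwheel '.54 -.8 0 .3 0;.54 -.8 0 .3 0;.54 -.8 0 .3 0;.54 -.8 0 .3 0;.54 -.8 0 .3 0;.54 -.8 0 .3 0;.54 -.8 0 .3 0;.54 -.8 0 .3 0;.54 -.8 0 .3 0;.54 -.8 0 .3 0;.54 -.8 0 .3 0;.54 -.8 0 .3 0'; python3 -m handwheel '.54 -.8 0 .3 0;.54 -.8 0 .3 0;.54 -.8 0 .3 0;.54 -.8 0 .3 0;.54 -.8 0 .3 0;.54 -.8 0 .3 0;0 0 0 0 0;0 0 0 0 0;0 0 0 0 0'
```

```text
clock: 1.1
eef_pos: [503.9, 107.0, 168.2]
eef_rot: [-3.142, -0.0, 2.997]
wrist_force: [-0.5, 0.4, -0.2]
finger_gap: 94.0
finger_force: 0.0
clock: 1.85
eef_pos: [632.5, -82.7, 167.8]
eef_rot: [3.141, -0.001, -3.131]
wrist_force: [-0.7, 0.2, -0.1]
finger_gap: 93.8
finger_force: 0.0
```

```bash
python3 - <<'E'
from h import *
i,p,d=snap("wrist","w1");W=np.load("/tmp/w1.npz")["W"];print(np.round(i["world_from_camera"],2).tolist())
m=(abs(W[...,2]-60)<4)&(np.hypot(W[...,0]-637,W[...,1]+94)<35)
P=W[m];print(m.sum(),np.median(P,0),cv2.minEnclosingCircle(P[:,:2].astype(np.float32)))
E
```

```text
[[-0.01, 0.97, 0.25, 561.11], [1.0, 0.01, 0.0, -82.82], [-0.0, 0.25, -0.97, 384.67], [0.0, 0.0, 0.0, 1.0]]
758 [633.67329046 -92.75647538  60.30703023] ((634.4735717773438, -92.82494354248047), 17.895008087158203)
```

View pics/w1.png

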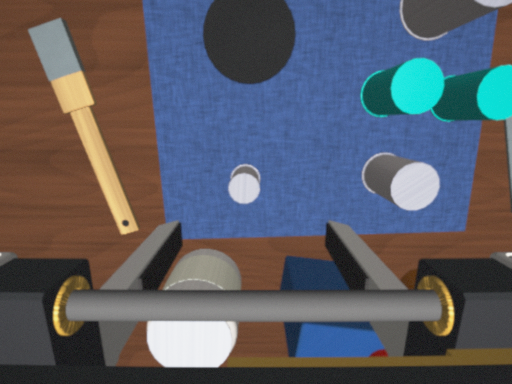

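The wrist view shows the small beaker's top at (244,187), pad at (249,38), medium at (414,187), and the whole paddle from (50,35) to (125,228).

```bash
python3 - <<'E'
from h import *
D=np.load("/tmp/w1.npz");W=D["W"];p=D["p"].astype(int)
def comp(m,u,v):
    n,l=cv2.connectedComponents(m.astype(np.uint8));return l==l[v,u]
P=W[comp(abs(W[...,2]-82)<4,414,187)];print("med",cv2.minEnclosingCircle(P[:,:2].astype(np.float32)))
m=comp((p.max(-1)<100)&(p.max(-1)-p.min(-1)<25),249,38);P=W[m];print("pad",P[:,:2].min(0),P[:,:2].max(0),np.nanmedian(P[:,2]))
m=comp((W[...,2]>5)&(W[...,2]<16)&(p[...,1]>110)&(p.max(-1)>120),90,130);P=W[m];r=cv2.minAreaRect(P[:,:2].astype(np.float32));print("paddle",r,np.round(cv2.boxPoints(r)).tolist(),np.median(P[:,2]))
h=W[m&(np.mgrid[:384,:512][0]>115)];print(cv2.minAreaRect(h[:,:2].astype(np.float32)))
E
python3 -m handwheel '.08 -.27 -.9 -.1 0;0 0 -.9 0 0;0 0 -.9 0 0;0 0 -.6 0 0;0 0 -.3 0 0;0 0 0 0 0;0 0 0 0 0'
```

```text
med ((626.0222778320312, 89.4130859375), 26.812339782714844)
pad [nan nan] [nan nan] 6.582546932163893
paddle ((580.3396606445312, -290.7042541503906), (271.2113037109375, 43.62218475341797), 16.36813735961914) [[444.0, -308.0], [456.0, -350.0], [717.0, -273.0], [704.0, -232.0]] 10.709994748162813
((631.195068359375, -274.6315002441406), (164.6235809326172, 26.85512351989746), 16.53361701965332)
clock: 2.48
eef_pos: [636.5, -93.3, 25.7]
eef_rot: [-3.141, 0.001, -3.138]
wrist_force: [0.3, 0.4, 0.5]
finger_gap: 94.1
finger_force: 0.0
```

```bash
python3 -m handwheel '0 0 0 0 .75;0 0 0 0 .75;0 0 0 0 .75;0 0 0 0 .75;0 0 0 0 .75;0 0 0 0 .75;0 0 0 0 .75;0 0 0 0 .75' 20; python3 - <<'E'
from h import *
D=np.load("/tmp/w1.npz");W=D["W"];p=D["p"].astype(int)
m=((p.max(-1)<100)&(p.max(-1)-p.min(-1)<25)).astype(np.uint8);n,l=cv2.connectedComponents(m)
P=W[l==l[38,249]];P=P[np.isfinite(P[:,0])];x=P[:,0];y=P[:,1]
print(x.min(),x.max(),y.min(),y.max(),len(P))
E
```

```text
clock: 3.15
eef_pos: [636.1, -93.9, 24.3]
eef_rot: [3.142, -0.0, -3.139]
wrist_force: [0.0, 0.7, -0.5]
finger_gap: 43.7
finger_force: 0.0
424.13812546512196 514.4262318303627 -143.41418119085972 -35.892922119768535 6358
```

```bash
python3 -m handwheel '0 0 0 0 .75;0 0 0 0 .75;0 0 0 0 .75;0 0 .25 0 .75;0 0 .5 0 .75;0 0 .5 0 .75;0 0 0 0 .75' 20
```

```text
clock: 3.73
eef_pos: [638.0, -94.3, 79.3]
eef_rot: [-3.14, 0.006, -3.139]
wrist_force: [0.6, -0.4, 0.2]
finger_gap: 23.9
finger_force: 0.0
```

```bash
python3 - <<'E'
from h import *
snap("wrist","w2");snap("side","s2")
a=cv2.imread("pics/w2.png");b=cv2.imread("pics/s2.png");cv2.imwrite("pics/c2.png",cv2.resize(np.hstack([a,b]),(800,300)))
E
```

```text
(no output)
```

View pics/c2.png

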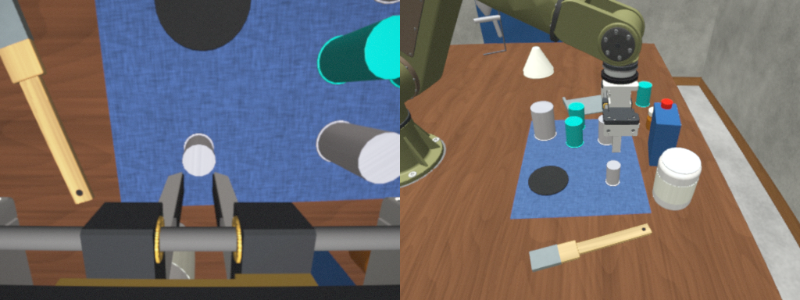

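The beaker (wrist half, about (199,155)) stands just in front of the closed fingers; they squeezed past it. I'll measure where it is relative to the fingers.

```bash
python3 - <<'E'
from h import *
print(read_state()["eef_pos"])
for f in("w2","s2"):
    W=np.load(f"/tmp/{f}.npz")["W"]
    m=(abs(W[...,2]-60)<4)&(np.hypot(W[...,0]-630,W[...,1]+94)<45);P=W[m]
    n,l,s,c=cv2.connectedComponentsWithStats(m.astype(np.uint8));j=1+s[1:,4].argmax();P=W[l==j]
    print(f,m.sum(),cv2.minEnclosingCircle(P[:,:2].astype(np.float32)),c[j],s[j])
W=np.load("/tmp/w2.npz")["W"]
# finger tips in wrist view
for (u,v) in((222,235),(286,235),(215,240),(295,240)): print(u,v,np.round(W[v,u],1))
m=(W[...,2]>70)&(W[...,2]<105)&(np.hypot(W[...,0]-640,W[...,1]+94)<50)
P=W[m];print(len(P),P.min(0) if len(P) else 0,P.max(0) if len(P) else 0)
E
```

```text
[636.43418776 -93.97458009  75.33123752]
w2 1369 ((634.6519775390625, -92.86428833007812), 17.99673080444336) [254.47772096 204.11102995] [ 234  183   42   42 1369]
s2 190 ((635.0311889648438, -93.4906005859375), 18.59436798095703) [272.58947368 211.64210526] [264 205  18  14 190]
222 235 [ 627.5 -111.1  143.7]
286 235 [627.8 -75.2 142.5]
215 240 [ 628.2 -114.3  149.1]
295 240 [627.7 -71.2 149.8]
0 0 0
```

The beaker hasn't moved, so the fingers either hadn't gripped or slipped off. I'll retry, checking contact before the lift.

```bash
python3 -m handwheel '0 0 0 0 .3;0 0 0 0 .3;0 0 0 0 .3;0 0 -.4 0 .3;0 0 -.5 0 .3;0 0 -.5 0 .3;0 0 0 0 .3;0 0 0 0 .3' 20;python3 -m handwheel '0 0 0 0 1;0 0 0 0 1;0 0 0 0 1;0 0 0 0 1;0 0 0 0 1;0 0 0 0 1' 20;python3 -m handwheel '0 0 0 0 1;0 0 0 0 1;0 0 0 0 1;0 0 0 0 1'
```

```text
clock: 4.5
eef_pos: [635.4, -93.8, 17.5]
eef_rot: [3.141, -0.002, -3.139]
wrist_force: [0.7, -0.7, 0.5]
finger_gap: 65.7
finger_force: 0.0
clock: 5.0
eef_pos: [636.3, -93.9, 18.8]
eef_rot: [-3.141, 0.001, -3.139]
wrist_force: [0.1, 0.6, 2.8]
finger_gap: 34.8
finger_force: 20.3
clock: 5.33
eef_pos: [636.3, -93.9, 18.8]
eef_rot: [-3.141, 0.001, -3.139]
wrist_force: [-0.6, 0.3, 5.9]
finger_gap: 35.1
finger_force: 20.3
```

```bash
python3 -m handwheel '0 0 .1 0 1;0 0 .2 0 1;0 0 .3 0 1;0 0 .3 0 1;0 0 0 0 1;0 0 0 0 1'
```

```text
clock: 5.83
eef_pos: [636.6, -94.0, 55.6]
eef_rot: [-3.141, 0.002, -3.139]
wrist_force: [0.0, 0.9, -0.9]
finger_gap: 35.0
finger_force: 20.9
```

```bash
python3 -m handwheel '-.4 .02 .1 0 1;-.87 .02 .1 0 1;-.87 .02 0 0 1;-.87 .01 0 0 1;-.87 .01 0 0 1;-.46 0 0 0 1;0 0 -.2 0 1;0 0 -.2 0 1;0 0 -.1 0 1;0 0 0 0 1;0 0 0 0 1'
```

```text
clock: 6.75
eef_pos: [462.8, -90.7, 41.8]
eef_rot: [3.141, -0.001, -3.139]
wrist_force: [0.0, 0.3, -0.7]
finger_gap: 34.8
finger_force: 20.9
```

```bash
python3 -m handwheel '0 0 -.12 0 1;0 0 -.12 0 1;0 0 -.06 0 1;0 0 -.05 0 1;0 0 -.04 0 1;0 0 -.03 0 1;0 0 0 0 1;0 0 0 0 1'
```

```text
clock: 7.42
eef_pos: [462.5, -90.7, 25.6]
eef_rot: [-3.142, 0.0, -3.139]
wrist_force: [0.1, -0.2, -0.3]
finger_gap: 34.7
finger_force: 20.9
```

```bash
python3 -m handwheel '0 0 -.02 0 1;0 0 -.02 0 1;0 0 0 0 1;0 0 0 0 1'; python3 -m handwheel '0 0 -.02 0 1;0 0 0 0 1;0 0 0 0 1'
```

```text
clock: 7.75
eef_pos: [463.0, -90.8, 24.7]
eef_rot: [-3.141, 0.001, -3.139]
wrist_force: [-1.3, 1.1, 7.7]
finger_gap: 35.1
finger_force: 20.4
clock: 8.0
eef_pos: [463.4, -90.8, 24.6]
eef_rot: [-3.141, 0.002, -3.139]
wrist_force: [-3.3, 2.4, 17.9]
finger_gap: 34.8
finger_force: 20.0
```

```bash
python3 -m handwheel '0 0 .02 0 .9;0 0 .01 0 .6;0 0 0 0 .5;0 0 0 0 .3;0 0 0 0 0;0 0 0 0 0;0 0 0 0 0;0 0 .4 0 0;0 0 .8 0 0;0 0 .8 0 0;0 0 .8 0 0;0 0 .3 0 0'; python3 -m handwheel '.5 .5 0 0 0;.7 .7 0 0 0;0.7 .7 0 0 0;0 .0 0 0 0;0 0 0 0 0'; python3 - <<'E'
from h import *
i,p,d=snap("wrist","w3");i2,p2,d2=snap("side","s3")
for f in("w3","s3"):
    W=np.load(f"/tmp/{f}.npz")["W"]
    for n,z,x,y in(("small",66,463,-91),("med",82,627,88),("large",104,427,123)):
        m=(abs(W[...,2]-z)<4)&(np.hypot(W[...,0]-x,W[...,1]-y)<42);P=W[m]
        if len(P)<20: continue
        print(f,n,len(P),np.median(P[:,2]),cv2.minEnclosingCircle(P[:,:2].astype(np.float32)))
    p=np.load(f"/tmp/{f}.npz")["p"].astype(int)
    m=(p.max(-1)<100)&(p.max(-1)-p.min(-1)<25)&(np.hypot(W[...,0]-463,W[...,1]+91)<65)&(W[...,2]<10);P=W[m];print("pad",np.percentile(P,[1,99],axis=0).round(1).tolist())
E
```

```text
clock: 9.0
eef_pos: [463.8, -91.1, 152.5]
eef_rot: [-3.14, 0.005, -3.139]
wrist_force: [-0.1, 0.3, 0.9]
finger_gap: 93.7
finger_force: 0.0
clock: 9.42
eef_pos: [538.8, -13.6, 147.6]
eef_rot: [3.142, -0.001, -3.137]
wrist_force: [0.1, -0.0, 0.4]
finger_gap: 94.0
finger_force: 0.0
w3 small 1058 66.41065440166778 ((460.85699462890625, -89.85894775390625), 17.988933563232422)
w3 med 441 82.08332388506307 ((625.940185546875, 79.98904418945312), 20.143962860107422)
w3 large 5809 104.28289874096913 ((425.80224609375, 123.6863784790039), 35.45123291015625)
pad [[410.2, -139.7, 4.7], [511.0, -38.6, 8.3]]
s3 small 179 65.94621868992596 ((463.9858093261719, -91.39403533935547), 18.07903480529785)
s3 med 249 82.32439447038223 ((628.114501953125, 89.57194519042969), 28.03369903564453)
s3 large 393 104.70466173242659 ((428.00018310546875, 122.75267028808594), 36.23829650878906)
pad [[413.0, -143.3, 3.7], [513.1, -45.2, 8.0]]
```

```bash
python3 -m handwheel '.555 .64 0 0 0;.555 .64 0 0 0;.555 .64 0 0 0;.555 .64 0 0 0;0 0 -.5 0 0;0 0 -.8 0 0;0 0 -.8 0 0;0 0 -.4 0 0;0 0 -.2 0 0;0 0 0 0 0;0 0 0 0 0' 25;python3 -m handwheel '0 0 0 0 1;0 0 0 0 1;0 0 0 0 1;0 0 0 0 1;0 0 0 0 1;0 0 0 0 1;0 0 0 0 1;0 0 0 0 1'
```

```text
clock: 10.43
eef_pos: [627.7, 87.0, 41.5]
eef_rot: [3.142, 0.001, -3.14]
wrist_force: [1.2, -0.3, 0.5]
finger_gap: 94.1
finger_force: 0.0
clock: 11.1
eef_pos: [627.4, 87.7, 40.5]
eef_rot: [3.142, 0.0, -3.139]
wrist_force: [0.7, 0.6, 0.5]
finger_gap: 51.9
finger_force: 27.3
```

```bash
python3 -m handwheel '0 0 .2 0 1;0 0 .6 0 1;0 0 .8 0 1;0 0 .8 0 1;0 0 .1 0 1;-.3 -.33 0 0 1;-.7 -.76 0 0 1;-.7 -.76 0 0 1;-.7 -.76 0 0 1;-.7 -.76 0 0 1;-.7 -.76 0 0 1;-.3 -.33 0 0 1';python3 -m handwheel '0 0 0 0 1;0 0 0 0 1;0 0 0 0 1;0 0 0 0 1'
```

```text
clock: 12.1
eef_pos: [460.4, -93.0, 140.4]
eef_rot: [-3.141, -0.001, -3.14]
wrist_force: [-0.7, -0.2, -0.9]
finger_gap: 52.0
finger_force: 27.2
clock: 12.43
eef_pos: [463.8, -90.1, 140.2]
eef_rot: [3.141, -0.0, -3.138]
wrist_force: [0.2, 0.4, -0.8]
finger_gap: 51.7
finger_force: 27.2
```

```bash
python3 -m handwheel '0 -.02 -.3 0 1;0 0 -.3 0 1;0 0 -.3 0 1;0 0 -.3 0 1;0 0 0 0 1' ;python3 -m handwheel '0 0 -.3 0 1;0 0 -.3 0 1;0 0 -.25 0 1;0 0 -.1 0 1;0 0 -.05 0 1;0 0 0 0 1;0 0 0 0 1'
```

```text
clock: 12.85
eef_pos: [462.6, -90.5, 90.2]
eef_rot: [3.141, -0.004, -3.138]
wrist_force: [-0.6, -0.1, -1.7]
finger_gap: 51.8
finger_force: 27.2
clock: 13.43
eef_pos: [463.6, -91.5, 52.8]
eef_rot: [-3.141, 0.001, -3.139]
wrist_force: [0.5, -1.2, -0.6]
finger_gap: 51.9
finger_force: 27.2
```

```bash
python3 -m handwheel '0 0 -.05 0 1;0 0 -.04 0 1;0 0 -.04 0 1;0 0 0 0 1;0 0 0 0 1' ;python3 -m handwheel '0 0 -.02 0 1;0 0 -.02 0 1;0 0 0 0 1;0 0 0 0 1'
```

```text
clock: 13.85
eef_pos: [463.2, -91.5, 47.1]
eef_rot: [3.142, -0.0, -3.139]
wrist_force: [-0.9, -0.2, -0.4]
finger_gap: 51.7
finger_force: 27.2
clock: 14.18
eef_pos: [464.0, -91.5, 46.3]
eef_rot: [-3.141, 0.002, -3.139]
wrist_force: [-0.4, 1.2, 7.3]
finger_gap: 51.7
finger_force: 27.4
```

```bash
python3 -m handwheel '0 0 .01 0 .8;0 0 0 0 .5;0 0 0 0 .3;0 0 0 0 0;0 0 0 0 0;0 0 0 0 0;0 0 .4 0 0;0 0 .8 0 0;0 0 .8 0 0;0 0 .8 0 0;0 0 0 0 0'; python3 -m handwheel '-.15 .89 0 0 0;-.15 .89 0 0 0;-.15 .89 0 0 0;-.15 .89 0 0 0;-.15 .89 0 0 0;-.15 .89 0 0 0;0 0 0 0 0;0 0 0 0 0;0 0 0 0 0'; python3 - <<'E'
from h import *
snap("side","s4")
W=np.load("/tmp/s4.npz")["W"]
m=(abs(W[...,2]-88)<4)&(np.hypot(W[...,0]-463,W[...,1]+91)<42);P=W[m]
print(len(P),np.median(P[:,2]),cv2.minEnclosingCircle(P[:,:2].astype(np.float32)))
E
```

```text
clock: 15.1
eef_pos: [465.5, -92.2, 163.6]
eef_rot: [-3.139, 0.008, -3.139]
wrist_force: [-0.1, 0.1, -0.1]
finger_gap: 94.1
finger_force: 0.0
clock: 15.85
eef_pos: [427.2, 121.7, 157.6]
eef_rot: [-3.141, -0.0, -3.138]
wrist_force: [-0.3, 0.1, -0.2]
finger_gap: 93.9
finger_force: 0.0
390 87.99339750499567 ((463.855224609375, -90.36631774902344), 26.78635025024414)
```

```bash
python3 -m handwheel '0 .035 -.5 0 0;0 0 -.8 0 0;0 0 -.7 0 0;0 0 -.4 0 0;0 0 -.1 0 0;0 0 0 0 0;0 0 0 0 0' 30;python3 -m handwheel '0 0 0 0 1;0 0 0 0 1;0 0 0 0 1;0 0 0 0 1;0 0 0 0 1;0 0 0 0 1'
```

```text
clock: 16.48
eef_pos: [428.0, 122.9, 58.8]
eef_rot: [3.141, 0.001, -3.14]
wrist_force: [0.7, 1.0, -0.3]
finger_gap: 94.1
finger_force: 0.0
clock: 16.98
eef_pos: [427.6, 123.5, 58.4]
eef_rot: [-3.142, 0.001, -3.139]
wrist_force: [-1.4, -1.7, 6.0]
finger_gap: 69.0
finger_force: 30.0
```

```bash
python3 -m handwheel '0 0 .2 0 1;0 0 .6 0 1;0 0 .8 0 1;0 0 .8 0 1;0 0 .5 0 1;.075 -.45 0 0 1;.15 -.89 0 0 1;.15 -.89 0 0 1;.15 -.89 0 0 1;.15 -.89 0 0 1;.15 -.89 0 0 1;.075 -.45 0 0 1';python3 -m handwheel '0 0 0 0 1;0 0 0 0 1;0 0 0 0 1;0 0 0 0 1'
```

```text
clock: 17.98
eef_pos: [463.2, -93.6, 174.1]
eef_rot: [-3.141, -0.0, -3.141]
wrist_force: [0.4, 1.2, -1.8]
finger_gap: 69.6
finger_force: 30.0
clock: 18.32
eef_pos: [463.1, -89.6, 174.0]
eef_rot: [3.141, -0.0, -3.138]
wrist_force: [-0.3, 0.1, -1.9]
finger_gap: 69.3
finger_force: 30.0
```

```bash
python3 -m handwheel '.01 -.04 -.3 0 1;0 0 -.3 0 1;0 0 -.3 0 1;0 0 -.3 0 1;0 0 0 0 1' ;python3 -m handwheel '0 0 -.35 0 1;0 0 -.35 0 1;0 0 -.35 0 1;0 0 -.2 0 1;0 0 -.1 0 1;0 0 0 0 1;0 0 0 0 1'
```

```text
clock: 18.73
eef_pos: [462.6, -90.9, 124.2]
eef_rot: [3.141, -0.003, -3.137]
wrist_force: [-0.2, 0.4, -2.0]
finger_gap: 69.4
finger_force: 30.0
clock: 19.32
eef_pos: [464.0, -92.0, 72.7]
eef_rot: [-3.141, 0.001, -3.139]
wrist_force: [0.2, 0.3, -1.4]
finger_gap: 69.4
finger_force: 30.0
```

```bash
python3 -m handwheel '0 0 -.08 0 1;0 0 -.06 0 1;0 0 -.03 0 1;0 0 0 0 1;0 0 0 0 1' ;python3 -m handwheel '0 0 -.02 0 1;0 0 -.02 0 1;0 0 0 0 1;0 0 0 0 1'
```

```text
clock: 19.73
eef_pos: [463.7, -92.1, 65.2]
eef_rot: [3.142, -0.0, -3.139]
wrist_force: [-0.1, -0.2, -2.2]
finger_gap: 69.4
finger_force: 30.0
clock: 20.07
eef_pos: [464.1, -92.3, 64.4]
eef_rot: [-3.141, 0.001, -3.139]
wrist_force: [-2.4, 0.3, 7.9]
finger_gap: 69.2
finger_force: 30.0
```

```bash
python3 -m handwheel '0 0 .01 0 .8;0 0 0 0 .5;0 0 0 0 .3;0 0 0 0 0;0 0 0 0 0;0 0 0 0 0;0 0 .4 0 0;0 0 .8 0 0;0 0 .8 0 0;0 0 .8 0 0;0 0 0 0 0'; python3 -m handwheel '.523 -.68 0 .47 0;.523 -.68 0 .47 0;.523 -.68 0 .47 0;.523 -.68 0 .47 0;.523 -.68 0 .47 0;.523 -.68 0 .47 0;.523 -.68 0 .47 .4;0 0 0 0 .4;0 0 0 0 .4;0 0 0 0 .4'; python3 - <<'E'
from h import *
snap("side","s5")
W=np.load("/tmp/s5.npz")["W"]
m=(abs(W[...,2]-110)<4)&(np.hypot(W[...,0]-463,W[...,1]+91)<45);P=W[m]
print(len(P),np.median(P[:,2]),cv2.minEnclosingCircle(P[:,:2].astype(np.float32)))
snap("wrist","w5");D=np.load("/tmp/w5.npz");W=D["W"];p=D["p"].astype(int)
m=(W[...,2]>5)&(W[...,2]<16)&(p.max(-1)>120)&(p[...,1]>110)&(np.hypot(W[...,0]-582,W[...,1]+290)<150)
n,l,s,c=cv2.connectedComponentsWithStats(m.astype(np.uint8));j=1+s[1:,4].argmax();P=W[l==j];r=cv2.minAreaRect(P[:,:2].astype(np.float32));print(r)
E
```

```text
clock: 20.98
eef_pos: [465.8, -92.7, 181.6]
eef_rot: [-3.139, 0.008, -3.139]
wrist_force: [0.9, 0.3, 0.8]
finger_gap: 94.3
finger_force: 0.0
clock: 21.82
eef_pos: [609.8, -282.0, 175.2]
eef_rot: [3.141, -0.001, -2.852]
wrist_force: [0.8, -0.3, 0.2]
finger_gap: 70.9
finger_force: 0.0
696 110.18741409080579 ((464.6353759765625, -93.11267852783203), 35.6138916015625)
((579.931396484375, -290.40576171875), (268.1812438964844, 42.58633041381836), 16.374921798706055)
```

View pics/w5.png

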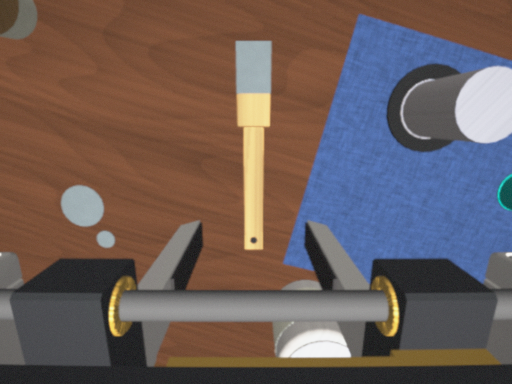

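View pics/s5.png

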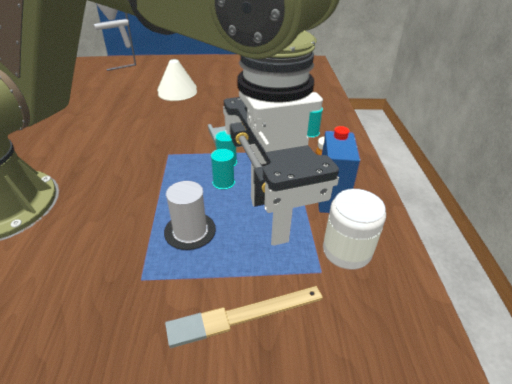

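The nest stands on the pad (side (187,210)), top at 110 mm as it should be. The paddle (wrist (236–271, 40–249)) lies straight and centred between the fingers. Descending on it.

```bash
python3 -m handwheel '0 0 -.6 0 .4;0 0 -.9 0 .4;0 0 -.9 0 .4;0 0 -.9 0 .4;0 0 -.5 0 .4;0 0 -.3 0 .4;0 0 -.1 0 .4;0 0 0 0 .4;0 0 0 0 .4;0 0 0 0 .4' 8;python3 -m handwheel '0 0 -.05 0 .4;0 0 0 0 1;0 0 0 0 1;0 0 0 0 1;0 0 0 0 1;0 0 0 0 1;0 0 0 0 1;0 0 0 0 1'
```

```text
clock: 22.75
eef_pos: [611.0, -282.9, 10.0]
eef_rot: [-3.14, 0.002, -2.852]
wrist_force: [0.3, -0.6, 0.5]
finger_gap: 56.1
finger_force: 0.0
clock: 23.42
eef_pos: [610.1, -282.6, 6.0]
eef_rot: [-3.142, 0.0, -2.852]
wrist_force: [0.0, 0.7, -0.2]
finger_gap: 13.5
finger_force: 0.0
```

```bash
python3 -m handwheel '0 0 .3 0 .4;0 0 .7 0 .4;0 0 .7 0 .4;0 0 0 0 .4;0 0 0 0 .4'; python3 - <<'E'
from h import *
snap("wrist","w6");D=np.load("/tmp/w6.npz");W=D["W"];p=D["p"].astype(int)
m=(W[...,2]>4)&(W[...,2]<18)&(p.max(-1)>120)&(p[...,1]>110)&(np.hypot(W[...,0]-582,W[...,1]+290)<160)
n,l,s,c=cv2.connectedComponentsWithStats(m.astype(np.uint8));j=1+s[1:,4].argmax();P=W[l==j];r=cv2.minAreaRect(P[:,:2].astype(np.float32));print(r,np.median(P[:,2]))
E
```

```text
clock: 23.83
eef_pos: [611.0, -283.0, 76.5]
eef_rot: [-3.139, 0.003, -2.852]
wrist_force: [0.2, -0.1, -0.3]
finger_gap: 42.8
finger_force: 0.0
((580.3065185546875, -290.22564697265625), (269.5165100097656, 43.01461410522461), 16.428417205810547) 10.434558249644027
```

View pics/w6.png

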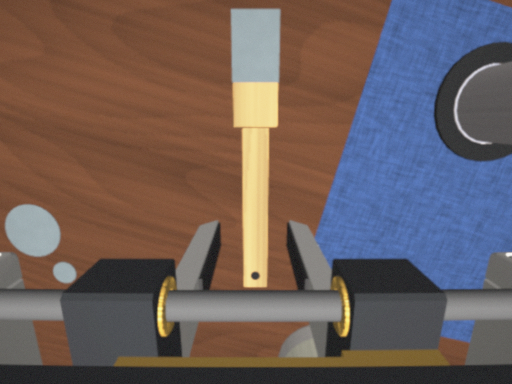

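Paddle unmoved (wrist (242–268,127–285)): the tips closed just above it. I'll go lower, watching the force.

```bash
python3 -m handwheel '0 0 -.6 0 .4;0 0 -.7 0 .4;0 0 -.4 0 .4;0 0 -.05 0 .4;0 0 0 0 .4;0 0 0 0 .4;0 0 0 0 .4;0 0 0 0 .4' 8;python3 -m handwheel '0 0 -.04 0 .4;0 0 -.03 0 .4;0 0 0 0 .4;0 0 0 0 .4'
```

```text
clock: 24.55
eef_pos: [610.7, -282.8, 5.3]
eef_rot: [-3.14, 0.001, -2.852]
wrist_force: [0.9, -0.4, -0.1]
finger_gap: 56.3
finger_force: 0.0
clock: 24.88
eef_pos: [610.1, -282.5, 1.1]
eef_rot: [3.142, -0.0, -2.852]
wrist_force: [-0.0, 0.8, 0.4]
finger_gap: 56.5
finger_force: 0.0
```

```bash
python3 -m handwheel '0 0 0 0 1;0 0 0 0 1;0 0 0 0 1;0 0 0 0 1;0 0 0 0 1;0 0 0 0 1' 8;python3 -m handwheel '0 0 0 0 1;0 0 0 0 1;0 0 0 0 1'
```

```text
clock: 25.38
eef_pos: [610.1, -282.5, 1.1]
eef_rot: [3.142, 0.0, -2.852]
wrist_force: [-1.1, -0.7, -0.6]
finger_gap: 20.3
finger_force: 0.0
clock: 25.63
eef_pos: [610.1, -282.5, 1.1]
eef_rot: [3.142, -0.0, -2.852]
wrist_force: [-0.4, -0.1, 0.4]
finger_gap: 1.5
finger_force: 0.0
```

```bash
python3 - <<'E'
from h import *
snap("wrist","w7");snap("side","s7")
a=cv2.imread("pics/w7.png");b=cv2.imread("pics/s7.png")[150:384,120:400];b=cv2.resize(b,(459,384));cv2.imwrite("pics/c7.png",cv2.resize(np.hstack([a,b]),(800,316)))
E
```

View pics/c7.png

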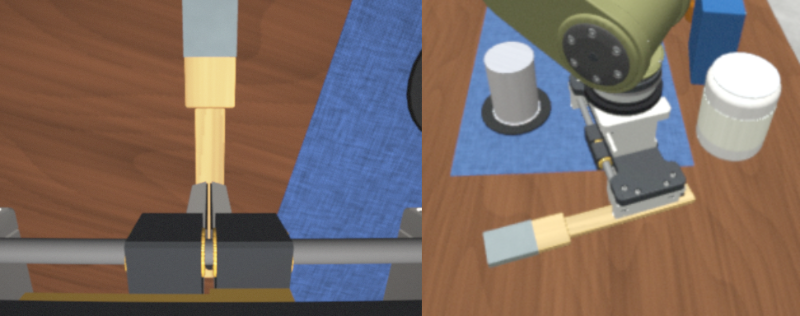

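```bash
python3 - <<'E'
from h import *
W=np.load("/tmp/w7.npz")["W"]
for v in range(190,262,6): print(v,np.round(W[v,[236,246,252,254,258,264]][:,[0,2]],0).tolist())
print(np.round(W[150,254],1), read_state()["finger_gap"],read_state()["wrist_force"],read_state()["eef_pos"])
E
```

```text
190 [[594.0, 0.0], [589.0, 11.0], [588.0, 11.0], [588.0, 9.0], [587.0, 9.0], [586.0, 11.0]]
196 [[599.0, -0.0], [594.0, 10.0], [593.0, 10.0], [592.0, 11.0], [591.0, 11.0], [590.0, 10.0]]
202 [[603.0, -0.0], [598.0, 10.0], [597.0, 10.0], [597.0, 10.0], [596.0, 10.0], [594.0, 11.0]]
208 [[608.0, 0.0], [603.0, 10.0], [601.0, 11.0], [601.0, 10.0], [600.0, 10.0], [599.0, 10.0]]
214 [[613.0, -0.0], [607.0, 10.0], [606.0, 11.0], [606.0, 10.0], [605.0, 10.0], [604.0, 10.0]]
220 [[617.0, 0.0], [612.0, 9.0], [610.0, 11.0], [610.0, 11.0], [600.0, 38.0], [608.0, 10.0]]
226 [[603.0, 51.0], [602.0, 49.0], [602.0, 46.0], [615.0, 10.0], [600.0, 50.0], [599.0, 50.0]]
232 [[604.0, 59.0], [602.0, 61.0], [603.0, 55.0], [619.0, 11.0], [600.0, 60.0], [599.0, 59.0]]
238 [[604.0, 69.0], [602.0, 69.0], [602.0, 65.0], [624.0, 10.0], [600.0, 69.0], [599.0, 68.0]]
244 [[604.0, 76.0], [602.0, 77.0], [603.0, 72.0], [629.0, 10.0], [600.0, 77.0], [599.0, 77.0]]
250 [[604.0, 83.0], [602.0, 83.0], [603.0, 80.0], [633.0, 10.0], [600.0, 83.0], [600.0, 83.0]]
256 [[603.0, 91.0], [602.0, 91.0], [602.0, 88.0], [638.0, 10.0], [600.0, 90.0], [600.0, 90.0]]
[ 560.2 -296.3   10.3] -0.08199253841730578 [-0.38186554 -0.25095487  0.63344077] [ 610.10514661 -282.52384327    1.12903899]
```

The depth shows the finger ends at z≈40 while the reported TCP is at z≈1. So the real finger ends sit about 40 mm above the reported TCP, which also explains the first miss. Opening and going lower, watching the force.

```bash
python3 -c "
from cell import *;print(grip_point_offset)"; python3 -m handwheel '0 0 0 0 .4;0 0 0 0 .4;0 0 0 0 .4;0 0 0 0 .4;0 0 0 0 .4;0 0 0 0 .4;0 0 0 0 .4;0 0 0 0 .4;0 0 0 0 .4;0 0 0 0 .4' 8;python3 -m handwheel '0 0 -.3 0 .4;0 0 -.3 0 .4;0 0 -.1 0 .4;0 0 0 0 .4;0 0 0 0 .4;0 0 0 0 .4'; python3 - <<'E'
from h import *
snap("wrist","w8")
W=np.load("/tmp/w8.npz")["W"]
m=(W[...,2]>2)&(W[...,2]<60)&(W[...,0]>590)&(W[...,0]<618)
h=(abs((W[...,0]-610)*-.282+(W[...,1]+282.5)*.96)>18)&(abs((W[...,0]-610)*-.282+(W[...,1]+282.5)*.96)<60)
P=W[m&h];print(len(P),np.percentile(P[:,2],[0,2,10,50]) if len(P) else 0)
E
```

```text
18.8
clock: 26.57
eef_pos: [610.1, -282.5, 1.1]
eef_rot: [3.142, -0.0, -2.852]
wrist_force: [0.2, -0.3, -0.3]
finger_gap: 56.3
finger_force: 0.0
clock: 27.07
eef_pos: [610.3, -282.6, -26.7]
eef_rot: [-3.141, 0.0, -2.852]
wrist_force: [-0.1, -0.3, 0.5]
finger_gap: 56.4
finger_force: 0.0
2018 [ 2.00913213 12.00844775 18.94844408 40.98486498]
```

```bash
python3 -m handwheel '0 0 -.1 0 .4;0 0 -.06 0 .4;0 0 -.03 0 .4;0 0 0 0 .4;0 0 0 0 .4';python3 -m handwheel '0 0 0 0 1;0 0 0 0 1;0 0 0 0 1;0 0 0 0 1;0 0 0 0 1;0 0 0 0 1;0 0 0 0 1' 8
```

```text
clock: 27.53
eef_pos: [610.1, -282.5, -34.5]
eef_rot: [3.141, -0.0, -2.852]
wrist_force: [-0.4, 0.8, -0.5]
finger_gap: 56.5
finger_force: 0.0
clock: 28.12
eef_pos: [610.1, -282.5, -34.4]
eef_rot: [-3.142, 0.0, -2.852]
wrist_force: [-0.4, 0.1, -0.2]
finger_gap: 25.9
finger_force: 8.0
```

Gripped (25.9 mm, 8 N). Lifting, and watching how the blade behaves.

```bash
python3 -m handwheel '0 0 .1 0 1;0 0 .3 0 1;0 0 .7 0 1;0 0 .9 0 1;0 0 .9 0 1;0 0 .9 0 1;0 0 .9 0 1;0 0 .7 0 1;0 0 0 0 1;0 0 0 0 1';  python3 - <<'E'
from h import *
snap("wrist","w9");snap("side","s9")
a=cv2.imread("pics/w9.png");b=cv2.imread("pics/s9.png");cv2.imwrite("pics/c9.png",cv2.resize(np.hstack([a,b]),(800,300)))
E
```

```text
clock: 28.95
eef_pos: [610.6, -282.8, 184.2]
eef_rot: [-3.139, 0.003, -2.852]
wrist_force: [-0.3, 0.2, -1.6]
finger_gap: 25.8
finger_force: 8.0
```

View pics/c9.png

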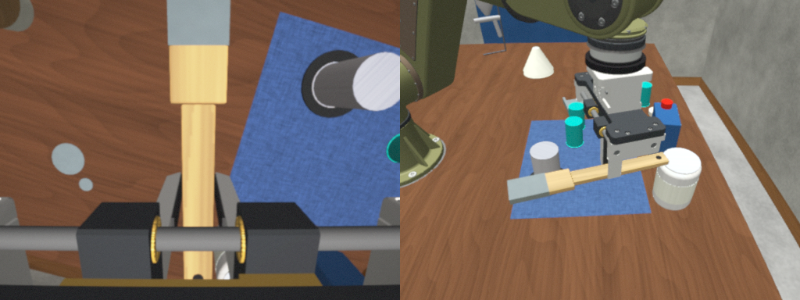

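The paddle is held level (side half: blade (510,188) to handle end (660,160)). I'll carry it high over to the rack, squared up to 18.5°, with the grip 25 mm short of the wall. Then I'll lower it so the wall edge tilts it blade-down.

```bash
python3 -m handwheel '0 .3 0 0 1;.02 .7 0 0.04 1;.02 .95 0 .04 1;.02 .95 0 .04 1;.02 .95 0 .04 1;.02 .95 0 .04 1;.02 .95 0 .04 1;.02 .95 0 .04 1;.02 .95 0 .04 1;.02 .95 0 .04 1;.02 .95 0 .03 1;.02 .95 0 .03 1' 15;python3 -m handwheel '.02 .95 0 0 1;.01 .95 0 0 1;.01 .95 0 0 1;.01 .9 0 0 1;0 .7 0 0 1;0 .3 0 0 1;0 0 0 0 1;0 0 0 0 1;0 0 0 0 1'
python3 - <<'E'
from h import *
i,p,d=snap("wrist","w10");snap("side","s10");snap("scene","c10")
a=cv2.imread("pics/side0.png")
a=cv2.imread("pics/s10.png")[60:260,120:420];b=cv2.imread("pics/c10.png")[150:350,220:520]
cv2.imwrite("pics/d10.png",cv2.resize(np.hstack([a,b]),(798,266)))
W=np.load("/tmp/w10.npz")["W"];p=p.astype(int)
m=(W[...,2]>150)&(W[...,2]<245)&(W[...,0]<600)&(p.max(-1)>110)
P=W[m]; e=np.array([.948,.317]);s=(P[:,:2]-[621.4,321.7])@e
k=(s<-30)&(abs((P[:,:2]-[621.4,321.7])@[-.317,.948])<30);P=P[k];s=s[k]
print(len(P),"slope deg",np.degrees(np.arctan(np.polyfit(s,P[:,2],1))[0]),np.polyfit(s,P[:,2],1)[1],"smin",s.min())
r=cv2.minAreaRect(P[:,:2].astype(np.float32));print(r)
# rack from wrist
e=np.array([.948,.317]);n=np.array([-.317,.948]);Q=W.reshape(-1,3);X=(Q[:,:2]-[574,305.8])@e;Y=(Q[:,:2]-[574,305.8])@n
k=(Q[:,2]>12)&(Q[:,2]<24)&(X<-70)&(X>-110)&(abs(Y)<80);print("strip",k.sum(),np.percentile(X[k],[2,50,98]),np.percentile(Y[k],[1,99])) if k.sum() else 0
k=(Q[:,2]>2)&(Q[:,2]<8)&(abs(X)<80)&(abs(Y)<90);print("floor",k.sum(),np.percentile(X[k],[2,98]),np.percentile(Y[k],[1,99])) if k.sum() else 0
E
```

```text
clock: 30.05
eef_pos: [617.7, 140.0, 180.5]
eef_rot: [3.141, -0.002, -2.815]
wrist_force: [1.4, -0.1, -0.0]
finger_gap: 25.6
finger_force: 15.0
clock: 30.8
eef_pos: [620.9, 326.2, 181.2]
eef_rot: [-3.141, -0.001, -2.816]
wrist_force: [-0.1, -1.3, -0.2]
finger_gap: 25.9
finger_force: 15.0
12616 slope deg -0.263320510271113 225.53185004182646 smin -132.8438792679696
((542.5634155273438, 300.856689453125), (102.86062622070312, 42.665260314941406), 18.977956771850586)
strip 193 [-94.44165359 -88.83657435 -84.17994796] [-54.7491389   64.19595111]
floor 4028 [-76.10341265  72.51281906] [-82.58662788  67.42438261]
```

View pics/d10.png

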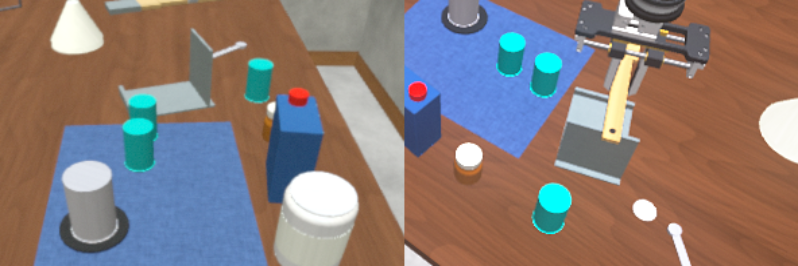

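Scene half shows the handle pointing over the wall's middle (edge around (615,110)) and the paddle level. Checking the strip's centre in the initial static views.

```bash
python3 - <<'E'
from h import *
e=np.array([.948,.317]);n=np.array([-.317,.948])
for f in("scene0","side0","w10"):
    W=np.load(f"/tmp/{f}.npz")["W"];Q=W.reshape(-1,3);X=(Q[:,:2]-[574,305.8])@e;Y=(Q[:,:2]-[574,305.8])@n
    for nm,k in(("strip",(Q[:,2]>14)&(Q[:,2]<23)&(X<-70)&(X>-110)&(abs(Y)<80)),("wall",(Q[:,2]>128)&(Q[:,2]<140)&(X<95)&(X>60)&(abs(Y)<80))):
        if k.sum()<10: continue
        r=cv2.minAreaRect(np.c_[X,Y][k].astype(np.float32));print(f,nm,k.sum(),np.percentile(X[k],[5,50,95]).round(1),np.percentile(Y[k],[1,99]).round(1),np.degrees(np.arctan(np.polyfit(Y[k],X[k],1)[0])).round(2))
E
```

```text
scene0 strip 146 [-93.  -87.4 -82.3] [-55.6  63. ] 2.03
scene0 wall 181 [76.4 80.2 83.5] [-59.2  59.4] 0.75
side0 strip 47 [-93.9 -90.8 -86. ] [-24.2  62.8] 2.49
side0 wall 73 [73.4 75.8 80.3] [-61.6  61.2] 1.15
w10 strip 184 [-94.2 -89.  -84.3] [-54.7  64.2] 1.46
w10 wall 394 [72.9 75.6 79.8] [-58.3  61.2] 1.15
```

```bash
python3 -m handwheel '.03 -.08 -.4 -.3 1;0 0 -.6 0 1;0 0 -.6 0 1;0 0 -.2 0 1;0 0 0 0 1;0 0 0 0 1' 10; python3 -m handwheel '0 0 -.1 0 1;0 0 -.1 0 1;0 0 -.05 0 1;0 0 0 0 1;0 0 0 0 1'
```

```text
clock: 31.45
eef_pos: [622.5, 324.0, 110.6]
eef_rot: [3.142, 0.001, -2.842]
wrist_force: [-0.1, -0.6, -0.2]
finger_gap: 25.8
finger_force: 10.0
clock: 31.87
eef_pos: [622.2, 324.3, 99.8]
eef_rot: [3.142, 0.0, -2.841]
wrist_force: [-0.9, 0.6, -0.9]
finger_gap: 25.7
finger_force: 10.0
```

```bash
python3 -m handwheel '0 0 -.06 0 1;0 0 -.06 0 1;0 0 -.06 0 1;0 0 0 0 1;0 0 0 0 1' 6; python3 - <<'E'
from h import *
i,p,d=snap("wrist","w11");W=np.load("/tmp/w11.npz")["W"];p=p.astype(int)
Q=W.reshape(-1,3);e=np.array([.955,.297]);n=np.array([-.297,.955]);X=(Q[:,:2]-[573,307.7])@e;Y=(Q[:,:2]-[573,307.7])@n
k=(abs(Y)<10)&(X<15)&(X>-125)&(Q[:,2]>40);f=np.polyfit(X[k],Q[k,2],1);print(k.sum(),np.degrees(np.arctan(f[0])),np.polyval(f,[-100,52]))
E
```

```text
clock: 32.28
eef_pos: [622.0, 324.2, 92.0]
eef_rot: [-3.142, -0.0, -2.841]
wrist_force: [0.9, 0.1, 0.4]
finger_gap: 25.8
finger_force: 6.0
5334 19.52406303626574 [ 83.12103114 137.01890683]
```

```bash
python3 -m handwheel '0 0 -.06 0 1;0 0 -.06 0 1;0 0 -.06 0 1;0 0 0 0 1;0 0 0 0 1';python3 -m handwheel '0 0 -.04 0 1;0 0 -.03 0 1;0 0 0 0 1;0 0 0 0 1'; python3 - <<'E'
from h import *
i,p,d=snap("wrist","w12");W=np.load("/tmp/w12.npz")["W"];p=p.astype(int)
Q=W.reshape(-1,3);e=np.array([.955,.297]);n=np.array([-.297,.955]);X=(Q[:,:2]-[573,307.7])@e;Y=(Q[:,:2]-[573,307.7])@n
k=(abs(Y)<10)&(X<15)&(X>-65)&(Q[:,2]>22);f=np.polyfit(X[k],Q[k,2],1);print(k.sum(),np.degrees(np.arctan(f[0])),np.polyval(f,[-85,-70,52]))
E
```

```text
clock: 32.75
eef_pos: [622.0, 324.2, 84.8]
eef_rot: [-3.141, -0.001, -2.841]
wrist_force: [-0.7, -0.1, -0.9]
finger_gap: 26.4
finger_force: 6.0
clock: 33.08
eef_pos: [622.0, 324.3, 82.2]
eef_rot: [-3.142, -0.0, -2.841]
wrist_force: [0.1, -0.1, -0.6]
finger_gap: 26.5
finger_force: 6.0
2712 40.10225051591341 [ 12.27327653  24.9054564  127.64718604]
```

```bash
python3 -m handwheel '0 0 -.04 0 1;0 0 -.03 0 1;0 0 0 0 1;0 0 0 0 1';python3 -m handwheel '-.06 -.02 -.04 0 1;-.06 -.02 -.04 0 1;-.06 -.02 -.04 0 1;0 0 0 0 1;0 0 0 0 1'; python3 - <<'E'
from h import *
i,p,d=snap("wrist","w13");W=np.load("/tmp/w13.npz")["W"];p=p.astype(int)
Q=W.reshape(-1,3);e=np.array([.955,.297]);n=np.array([-.297,.955]);X=(Q[:,:2]-[573,307.7])@e;Y=(Q[:,:2]-[573,307.7])@n
k=(abs(Y)<10)&(X<5)&(X>-70)&(Q[:,2]>22);f=np.polyfit(X[k],Q[k,2],1);print(k.sum(),np.degrees(np.arctan(f[0])),np.polyval(f,[-85,-70,44]))
E
```

```text
clock: 33.47
eef_pos: [622.4, 324.4, 80.3]
eef_rot: [3.141, 0.001, -2.841]
wrist_force: [0.5, -0.5, 4.6]
finger_gap: 25.9
finger_force: 6.0
clock: 33.88
eef_pos: [614.3, 321.7, 74.3]
eef_rot: [-3.141, -0.002, -2.841]
wrist_force: [-2.8, -0.8, 2.3]
finger_gap: 26.1
finger_force: 6.0
2575 40.078740713873444 [ 12.1242337   24.74589728 120.6705405 ]
```

View pics/w13.png

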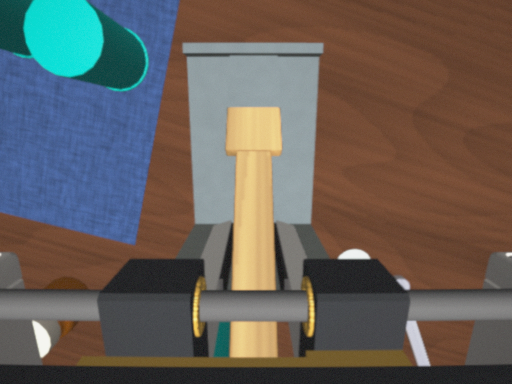

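The wrist view shows the paddle centred (column 254) on the strip (columns 184–322), with the grey blade end almost at the strip (row 55). A little more push towards it.

```bash
python3 -m handwheel '-.06 -.02 -.03 0 1;-.05 -.015 -.03 0 1;0 0 0 0 1;0 0 0 0 1';python3 -m handwheel '-.05 -.015 -.02 0 1;0 0 0 0 1;0 0 0 0 1'; python3 - <<'E'
from h import *
i,p,d=snap("wrist","w14");W=np.load("/tmp/w14.npz")["W"]
Q=W.reshape(-1,3);e=np.array([.955,.297]);n=np.array([-.297,.955]);X=(Q[:,:2]-[573,307.7])@e;Y=(Q[:,:2]-[573,307.7])@n
k=(abs(Y)<10)&(X<5)&(X>-70)&(Q[:,2]>22);f=np.polyfit(X[k],Q[k,2],1);print(k.sum(),np.degrees(np.arctan(f[0])),np.polyval(f,[-85,-70,38]))
E
```

```text
clock: 34.27
eef_pos: [611.4, 320.7, 73.1]
eef_rot: [3.141, 0.003, -2.841]
wrist_force: [5.4, 0.9, 4.2]
finger_gap: 25.8
finger_force: 6.0
clock: 34.52
eef_pos: [609.6, 320.2, 72.4]
eef_rot: [3.141, 0.003, -2.841]
wrist_force: [4.9, 1.4, 6.0]
finger_gap: 26.0
finger_force: 6.0
2649 39.8702281558577 [ 13.04609322  25.5748024  115.78150846]
```

Contact with the strip felt (5 N back along x); tilt 39.9°. Releasing and rising straight up.

```bash
python3 -m handwheel '.02 .005 .01 0 .9;0 0 0 0 .7;0 0 0 0 .6;0 0 0 0 .5;0 0 0 0 .3;0 0 0 0 .3;0 0 0 0 .3;0 0 .1 0 .3;0 0 .3 0 .3;0 0 .6 0 .3;0 0 .9 0 .3;0 0 .9 0 .3';python3 -m handwheel '0 0 .9 0 0;-.5 -.2 .5 0 0;-.8 -.3 0 0 0;-.8 -.3 0 0 0;-.8 -.3 0 0 0;0 0 0 0 0;0 0 0 0 0;0 0 0 0 0'; python3 - <<'E'
from h import *
i,p,d=snap("wrist","w15");snap("scene","c15");snap("side","s15")
e=np.array([.955,.297]);n=np.array([-.297,.955])
for nm in("w15","c15","s15"):
    W=np.load(f"/tmp/{nm}.npz")["W"]
    Q=W.reshape(-1,3);X=(Q[:,:2]-[573,307.7])@e;Y=(Q[:,:2]-[573,307.7])@n
    k=(abs(Y)<9)&(X<60)&(X>-65)&(Q[:,2]>22)
    if k.sum()>50: f=np.polyfit(X[k],Q[k,2],1);print(nm,k.sum(),np.degrees(np.arctan(f[0])),np.polyval(f,[-85,75]))
    for z,x,y in((110,463,-92),(82,527,75),(82,531,164),(125,787,-150),(150,783,14)):
        m=(abs(W[...,2]-z)<4)&(np.hypot(W[...,0]-x,W[...,1]-y)<70);P=W[m]
        if len(P)>50: print(nm,z,np.round(np.median(P,0),0))
a=cv2.imread("pics/s15.png");b=cv2.imread("pics/c15.png");cv2.imwrite("pics/d15.png",np.vstack([cv2.resize(a[60:260,120:420],(450,300)),cv2.resize(b[150:350,220:520],(450,300))]))
E
```

```text
clock: 35.57
eef_pos: [608.9, 319.9, 185.9]
eef_rot: [-3.141, -0.001, -2.841]
wrist_force: [-0.0, -0.7, 0.6]
finger_gap: 65.9
finger_force: 0.0
clock: 36.23
eef_pos: [494.0, 276.4, 241.3]
eef_rot: [3.141, 0.002, -2.841]
wrist_force: [0.1, -0.0, 0.4]
finger_gap: 93.9
finger_force: 0.0
w15 1344 40.001181338067205 [ 12.90011647 147.16167921]
w15 82 [524.  80.  82.]
w15 82 [527. 163.  82.]
c15 1051 -77.14454125942932 [618.89712451 -82.20366956]
c15 110 [466. -92. 109.]
c15 82 [529.  78.  81.]
c15 82 [532. 162.  81.]
c15 125 [ 788. -148.  124.]
c15 150 [789.   8. 149.]
s15 175 39.719034063179386 [ 13.38769635 146.31206979]
s15 110 [464. -97. 110.]
s15 82 [526.  75.  82.]
s15 82 [530. 159.  83.]
s15 125 [ 785. -153.  125.]
s15 150 [778.  -1. 151.]
```

View pics/w15.png

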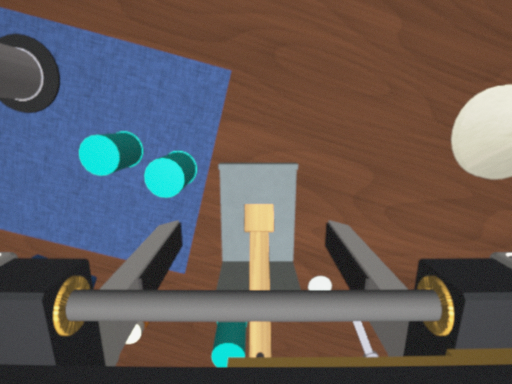

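View pics/d15.png

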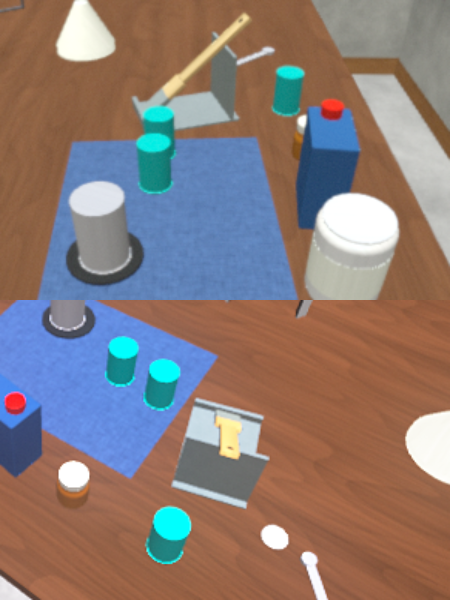

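The paddle leans at 40° from the strip over the wall (side (160,100) to (245,20)), centred, with its end touching the strip. The nest stands on the pad and the bystanders measured haven't moved. Handing in.

```bash
python3 -c "
from cell import *;print(sign_off())"
```

```text
the job is handed in; nothing more can be done
None
```

The job is handed in: the beakers are nested mouth down on the pad (their tops measured at 66, 88 and 110 mm as each went on), and the paddle leans at 40° in the rack, its end within about 6 mm of the front strip and its handle on the back wall; the clock read about 36 s after the last move.

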